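Unlock and start the homogeniser

TASK

Start the homogeniser from its control box: press the small round unlock key (the light one) down until it clicks, then the long bar-shaped run key (the stiff one) down until it clicks, and let both spring back up. Do not press the large round stop key, and leave the beaker beside the box standing where it is.

Things in the scene. Friction and masses are not known exactly. Their poses are not given: they have to be found in the camera images.
- unlock_key (a point): The light key: small plain round grey key, 24 mm across. Point: centre of its flat top, 72 mm above the bench, 18 mm above its black surround; z up; the point goes down with the key. It slides straight down 6 mm on a light spring: moves from 1 N, clicks at 4 mm (2.3 N), bottoms at 6 mm (3 N), springs back when let go.
- run_key (a point): The stiff key: plain grey bar, 60 x 26 mm. Point: centre of its flat top, 72 mm above the bench, 18 mm above its black surround; x along the bar, y along the row of keys, z up; it goes down with the key. It slides straight down 8 mm on a stiff spring: moves from 3.6 N, clicks at 5.5 mm (9.4 N), bottoms at 8 mm (12 N), springs back.
- stop_key (a point): Stop key, to be left alone: large round grey head, 42 mm across. Point: centre of its flat top, 72 mm above the bench (6 mm travel, 6 N). The three keys stand in a row in any order, 80 mm between centres, on the near part of a low cream box (200 x 290 x 50 mm, fixed, yaw within 20 degrees) with a display and a dial on its far part.
- beaker: A glass beaker, 62 mm across, 75 mm high, loose on the bench beside the box; a plastic syringe stands in it, up to about 120 mm above the bench. Origin: centre of its underside. Nearby also stand a tissue box 85 mm high (on the box's other side) and, beyond the beaker, a white vortex mixer 86 mm high.
Things that resemble listed ones, but are neither listed nor needed, are in the scene too. There is more than one size of the beaker; the job needs the middle-sized.

How it is judged:
By the outcome, as a careful person would: the job done as asked, in the order asked, and still so for the second after the job is handed in, with the robot touching nothing.
It also fails if it takes over 34 s, if anything falls off the work surface, if the arm or the gripper's body presses on something with over 40 N, if the wrist force passes 120 N, or if a joint passes its speed limit or range.

ROBOT

A 7-joint arm with a two-finger parallel gripper is mounted at the origin on the work surface. World frame = base frame: x ahead of the robot, y to its left, z up, the work surface at z = 0. Lengths are in mm, angles in rad, forces in N, time in s.
With the tool pointing down it reaches from about 425 to 800 mm from the base axis. Payload 8.3 kg.
Tool frame: the origin (TCP) lies at the very end of the fingers, on their centre line; the grasp point (between the pads) lies robot.grip_point_offset behind it (robot.grip_point_offset is the distance from the TCP to the grasp point, in mm); y points along the fingers, x is the direction in which the jaws open and shut, and the axes are right-handed (so a half turn about y gives the same grasp; the last joint's range is limited). The gripper opens to 85 mm and grips with 20 to 120 N. Pads are 22 mm wide; open, the fingers measure 114 mm over their backs; the gripper's body (76 mm by 85 mm) begins 54 mm behind the grasp point. The pads swing forward as they close: fully open they stand 13 mm farther back than shut.
Start: joints at [-0.063, 0.383, 0.016, 1.37, -0.006, 1.388, -0.046], TCP at [624.982, 0.047, 231.279] pointing down, gripper open.
Joint ranges: [-2.95, 2.95], [-0.25, 2.06], [-1.52, 1.56], [0.18, 2.33], [-1.44, 4.58], [0.02, 2.06], [-3.01, 3.01]. Speed limits (rad/s): [2.39, 2.39, 3.01, 3.01, 3.14, 3.14, 3.14].

INTERFACE

Orientations are given as a unit quaternion [x, y, z, w].
In Python, from plant import robot, imaging, job, finder gives the robot as it stands.
- The arm moves only by the tool play_rows, never from a script. Its argument "deltas" is a list of rows, each a list of 3 entries, a list of its own where there are three numbers: the shift along the tool's x, y, z in m, then the turn, a rotation vector about the tool's x, y, z in rad, then the finger opening in m, from 0 to 0.0854. A call has 1 to 5 rows; each row is the pose to reach, as a shift and turn from the pose commanded when the call began, along the tool's axes at that moment; what a row does not reach only later rows make up. A row lasts 1/12 s, in which the tool goes at most 41.7 mm and 7.16 degrees, less where a joint would pass 70% of its speed; a pose out of reach is approached as far as the arm can. A call with a gripper value outside its range is refused whole. The fingers move at their own pace and stop on an object; "grip_force" is the grip in N (left out, the last holds). Time passes only in rows, so rows that repeat a pose let the fingers close. It gives the time, the measured TCP pose, the force and the opening at its end, in the units of the state.
- robot.observe(): the state, without advancing time (a new reading comes with each control period).
- imaging.read_camera(name): name is "scene" or "side" or "wrist"; returns a dict with "color" (400x640x3 uint8, blue, green, red), "intrinsics" (3x3 intrinsics, pixels), "R" (3x3) and "t" (3): a world point X has camera coordinates R X + t; the wrist camera has in their place "mount" (4x4, takes a point from camera to tool coordinates, whose origin is the TCP and whose axes are the tool frame's). Camera axes: x right, y down, z forward; pixel columns grow to the right and rows downward; lengths in mm; the calibration is good to about 2 mm. The wrist camera is an equidistant fisheye: a pixel r from the principal point sees the ray r / f radians off the axis. A picture is of the moment at which its call begins: read the wrist's pose just before it. There is no depth.
- job.hand_in(): hands the job in, once; it reports no verdict.
Trained networks look in the newest picture that a camera, given by its name, has taken for a name from the list of things; names that differ only in an ending like _2 or _b are one class to them, and where a whole thing is asked for, a point or a joint stands for the part that bears it (a point fixed in the world has none). Each returns a list of dicts, best first, with "score" (0 to 1); they miss things now and then, are a little off and sometimes report something else, mostly with a low value. They report only what shows in the picture. A call takes as long as a camera call. They do not tell look-alikes from the thing itself.
- finder.search_frame(camera, name): "xy" ([column, row] in pixels, amid what is visible of it).
- finder.mark_of(camera, name): "xy" ([column, row] in pixels: a listed point, or the origin of a listed thing).
The state is a dict: "t": time; "q": joint angles; "dq": joint speeds; "effort": joint torques, N m; "ee_pos": TCP position; "ee_rot": TCP orientation; "contact_force": force on the tool from outside, world axes, zero at the start; "torque": the same for the moment, N m; "opening": finger opening in mm.
Only numpy, scipy, OpenCV 4.12 (cv2) and the standard library are available. Lean on these libraries where they do the work, as an engineer would, in place of code of your own. Each camera call takes 0.05 s, during which the arm holds its last target.

## Working session

There is one attempt and no reset: what is moved stays moved. The work goes in short steps, Python scripts to look and compute and a tool call to move; the robot and the scene stay as the last step left them, time stands still between calls to the robot, and variables do not carry over. Pictures are saved under pics/ and viewed, and the job is handed in when it is done.

Besides the shell and the picture viewer there is one more tool, called after ">>>" as a command line: name --argument value ..., lists and objects as JSON in quotes. play_rows: Moves the arm, as the interface text tells. Its arguments: {"type":"object","properties":{"deltas":{"type":"array"},"grip_force":{"type":"number"}},"required":["deltas"]}

```bash
ls; mkdir -p pics
python3 - <<'E'
from plant import robot, imaging, job, finder
import cv2
s=robot.observe();print(s['t'],s['ee_pos'],s['ee_rot'],s['opening'],s['contact_force'],robot.grip_point_offset)
for c in ['scene','side','wrist']:
    d=imaging.read_camera(c);cv2.imwrite(f'pics/{c}0.png',d['color'])
    for n in ['unlock_key','run_key','stop_key','beaker']:
        print(c,n,[([round(float(v)) for v in r['xy']],round(float(r['score']),2)) for r in finder.mark_of(c,n)][:4])
print(robot.observe()['t'])
E
```

```text
pics
0.0 [6.24479840e+02 5.66159315e-02 2.30282394e+02] [ 7.07116788e-01 -6.69402386e-04 -7.30326518e-04 -7.07096080e-01] 85.36075932520609 [ 0.16789937  0.48115665 -0.66861957] 18.700000000000003
scene unlock_key [([294, 236], 0.47), ([348, 182], 0.36)]
scene run_key [([349, 181], 0.94)]
scene stop_key [([324, 210], 0.67), ([296, 238], 0.27)]
scene beaker [([240, 342], 0.79), ([293, 373], 0.72), ([192, 292], 0.55)]
side unlock_key [([326, 174], 0.67)]
side run_key [([322, 234], 0.97)]
side stop_key [([328, 203], 0.58)]
side beaker [([376, 158], 0.98), ([327, 155], 0.67), ([288, 156], 0.58)]
wrist unlock_key [([280, 305], 0.67)]
wrist run_key [([277, 174], 0.97)]
wrist stop_key [([282, 249], 0.95)]
wrist beaker [([226, 340], 0.68), ([298, 355], 0.48), ([355, 351], 0.44)]
0.75
```

View pics/scene0.png

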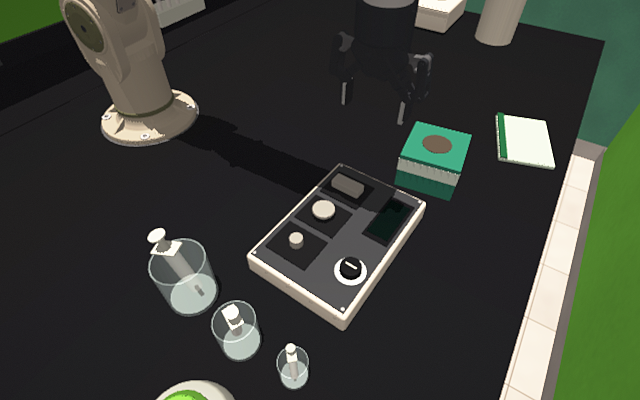

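View pics/side0.png

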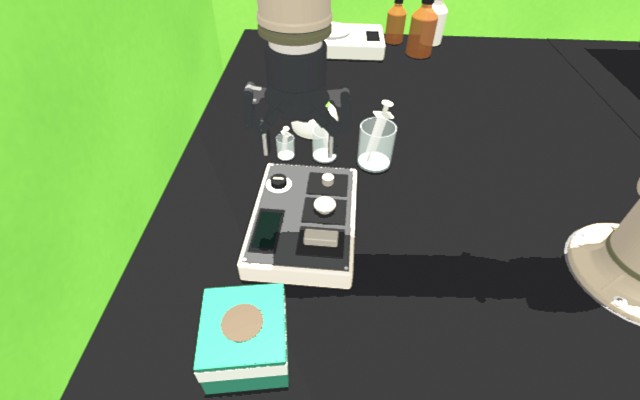

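View pics/wrist0.png

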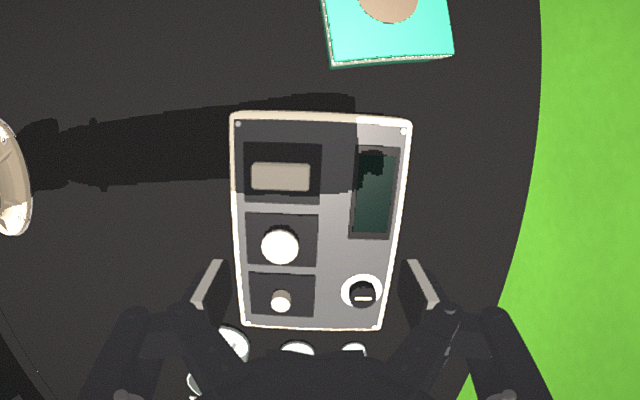

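The small unlock key is at scene (295,238), side (328,179) and wrist (281,301). The large round stop key sits in the middle, at scene (324,210) and wrist (280,246). The run bar is at scene (348,185) and wrist (280,177). The beakers stand past the unlock end; the middle-sized one is at scene (236,330).

```bash
cat > h.py <<'E'
import numpy as np
from scipy.spatial.transform import Rotation as Ro
from plant import robot, imaging, finder
def ray(c,d,uv,s):
    K=np.array(d['intrinsics']);x=np.array([(uv[0]-K[0,2])/K[0,0],(uv[1]-K[1,2])/K[1,1]])
    if c!='wrist':
        R=np.array(d['R']);t=np.array(d['t'])
        return -R.T@t, R.T@np.array([x[0],x[1],1])
    r=np.hypot(*x); v=np.array([*(x/r*np.sin(r)),np.cos(r)])
    M=np.array(d['mount']);R=Ro.from_quat(s['ee_rot']).as_matrix()
    return R@M[:3,3]+s['ee_pos'], R@M[:3,:3]@v
def at(c,d,uv,s,z):
    o,v=ray(c,d,uv,s); return (o+v*(z-o[2])/v[2])[:2]
E
python3 - <<'E'
from h import *
import cv2
px={'scene':dict(unlock=(295.5,236.5),stop=(324,209),run=(349,182)),
'side':dict(unlock=(328,176),stop=(325,202),run=(321.5,234)),
'wrist':dict(unlock=(280,303),stop=(280,247),run=(279,175))}
ims=[]
for c in px:
    s=robot.observe();d=imaging.read_camera(c)
    for k,u in px[c].items(): print(c,k,at(c,d,u,s,72).round(1))
    u=np.array(px[c]['stop'],int);w={'scene':50,'side':50,'wrist':100}[c]
    ims.append(cv2.resize(d['color'][u[1]-w:u[1]+w,u[0]-w:u[0]+w],(400,400) if c=='wrist' else (400,400),interpolation=cv2.INTER_CUBIC))
    print(c,(u-w),400/(2*w))
cv2.imwrite('pics/crop1.png',cv2.resize(np.hstack(ims),(800,267)))
for c,i in zip(px,ims): cv2.imwrite(f'pics/c_{c}.png',i)
E
```

```text
scene unlock [ 581.7 -154.8]
scene stop [588.7 -77.7]
scene run [591.9   5.7]
scene [274 159] 4.0
side unlock [ 580.6 -154.3]
side stop [583.9 -76.3]
side run [587.   6.]
side [275 152] 4.0
wrist unlock [ 581.4 -154.2]
wrist stop [585.6 -75.7]
wrist run [587.8   5.8]
wrist [180 147] 2.0
```

View pics/c_scene.png

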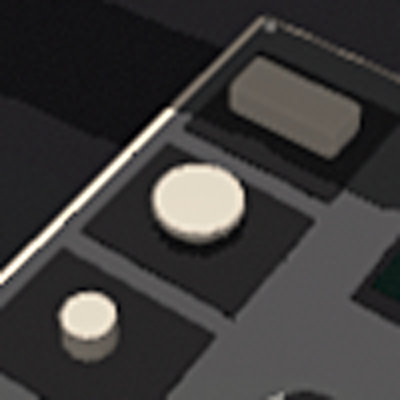

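View pics/c_wrist.png

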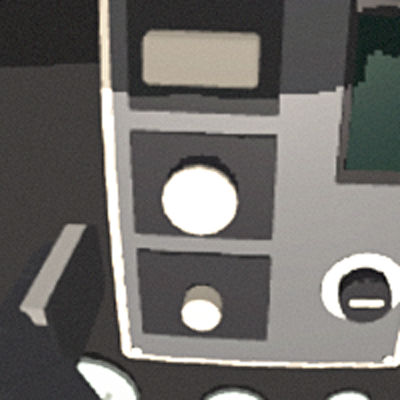

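View pics/c_side.png

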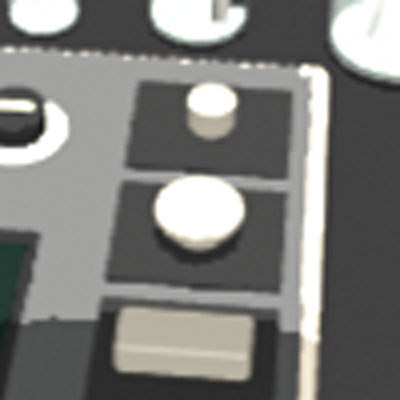

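Run:
```python
from h import *
s=robot.observe()
for c,P in {'scene':[((192,292),0),((240,342),0),((293,373),0),((157,236),150),((291,349),100),((232,312),120)],'side':[((376,160),0),((325,157),0),((286,155),0),((386,103),150),((335,107),120)]}.items():
    d=imaging.read_camera(c)
    for u,z in P: print(c,u,z,at(c,d,u,s,z).round())
R=Ro.from_quat(s['ee_rot']).as_matrix()
print((R.T@(np.array([581.2,-154.4,100])-s['ee_pos'])).round(1), s['t'])
```

```text
scene (192, 292) 0 [ 468. -304.]
scene (240, 342) 0 [ 593. -324.]
scene (293, 373) 0 [ 688. -316.]
scene (157, 236) 150 [ 455. -306.]
scene (291, 349) 100 [ 692. -317.]
scene (232, 312) 120 [ 606. -326.]
side (376, 160) 0 [ 465. -310.]
side (325, 157) 0 [ 591. -314.]
side (286, 155) 0 [ 688. -316.]
side (386, 103) 150 [ 459. -321.]
side (335, 107) 120 [ 572. -348.]
[ -43.8  131.3 -154.4] 0.9
```

The beakers are all more than 150 mm from the unlock key, so there is plenty of clearance. I'm moving over the unlock key and closing the fingers.

>>> play_rows --deltas '[[[-0.01, 0.015, -0.035], [0, 0, 0], 0], [[-0.02, 0.035, -0.07], [0, 0, 0], 0], [[-0.032, 0.06, -0.105], [0, 0, 0], 0], [[-0.0438, 0.08, -0.14], [0, 0, 0], 0], [[-0.0438, 0.1, -0.1544], [0, 0, 0], 0]]' --grip_force 40

```text
t: 1.42
ee_pos: [578.7, -160.4, 130.9]
ee_rot: [0.708, -0.002, 0.002, -0.706]
contact_force: [1.5, -2.0, 0.4]
opening: 25.5
```

>>> play_rows --deltas '[[[0, 0.0, 0], [0, 0, 0], 0], [[0, 0.0, 0], [0, 0, 0], 0], [[0, 0.0, 0], [0, 0, 0], 0], [[0, 0, 0], [0, 0, 0], 0]]'

```text
t: 1.75
ee_pos: [582.5, -152.6, 132.5]
ee_rot: [-0.707, -0.002, 0.0, 0.707]
contact_force: [-0.1, -0.1, 0.3]
opening: -0.5
```

Run:
```python
from h import *
import cv2
ims=[]
for c in ['wrist','side','scene']:
    s=robot.observe();d=imaging.read_camera(c);cv2.imwrite(f'pics/{c}2.png',d['color'])
    if c!='wrist': 
        u=(328,160) if c=='side' else (295,220)
        ims.append(cv2.resize(d['color'][u[1]-60:u[1]+60,u[0]-60:u[0]+60],(400,400),interpolation=cv2.INTER_CUBIC))
    print(c,[(np.round(r['xy'],1),round(float(r['score']),2),at(c,d,r['xy'],s,72).round(1)) for r in finder.mark_of(c,'unlock_key')][:3])
s=robot.observe()
print(s['t'],s['ee_pos'],s['ee_rot'],s['opening'],s['contact_force'])
cv2.imwrite('pics/c2.png',np.hstack(ims))
```

```text
wrist [(array([316.1, 223.9]), 0.61, array([ 582.4, -157.1]))]
side [(array([329.1, 172.2]), 0.66, array([ 578.7, -166.8])), (array([327.7, 203.2]), 0.55, array([578.6, -73.3]))]
scene [(array([297.5, 232.9]), 0.57, array([ 580.1, -146.9]))]
2.05 [ 581.53815429 -153.79540487  131.69166819] [-7.07101146e-01 -5.84928871e-04  1.11766318e-04  7.07112165e-01] -0.39662642760270084 [-0.08593618  0.92543087 -0.63136788]
```

View pics/c2.png

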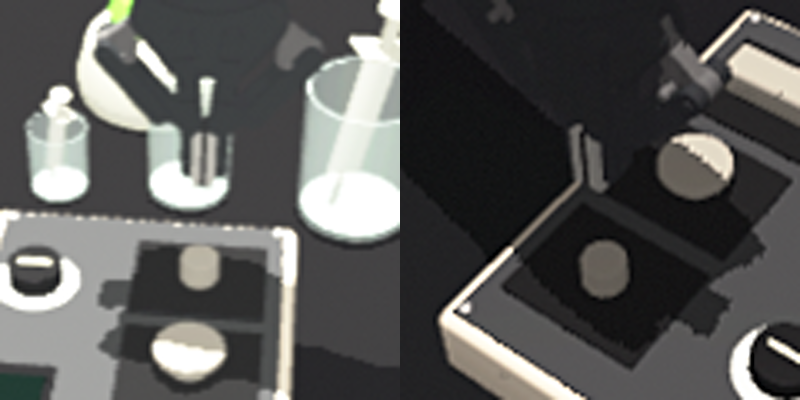

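View pics/wrist2.png

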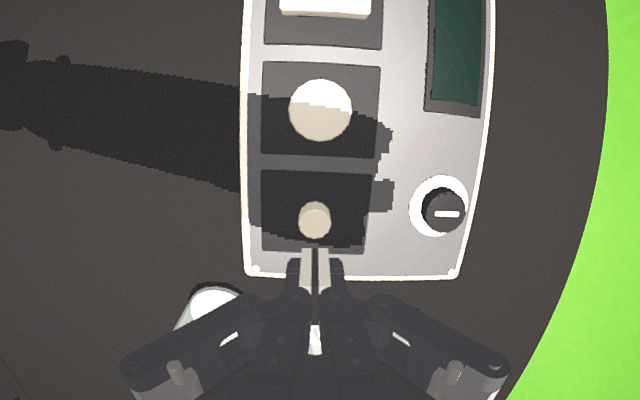

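The fingers are closed and above the small key: the tips are at wrist (315,260) and the key is straight below their line at (315,218). I'm descending to just above it.

>>> play_rows --deltas '[[[0, 0.02, -0.0005], [0, 0, 0], 0], [[0, 0.04, -0.0005], [0, 0, 0], 0], [[0, 0.05, -0.0005], [0, 0, 0], 0], [[0, 0.054, -0.0005], [0, 0, 0], 0], [[0, 0.054, -0.0005], [0, 0, 0], 0]]'

```text
t: 2.47
ee_pos: [580.6, -154.6, 76.4]
ee_rot: [-0.707, 0.001, 0.001, 0.707]
contact_force: [-0.5, -0.3, 0.0]
opening: 0.5
```

Run:
```python
from h import *
import cv2
ims=[]
for c in ['side','scene']:
    d=imaging.read_camera(c)
    u=(328,170) if c=='side' else (295,230)
    ims.append(cv2.resize(d['color'][u[1]-40:u[1]+40,u[0]-40:u[0]+40],(400,400),interpolation=cv2.INTER_CUBIC))
s=robot.observe()
print(s['t'],s['ee_pos'],s['ee_rot'],s['opening'],s['contact_force'])
cv2.imwrite('pics/c3.png',np.hstack(ims))
```

```text
2.5667 [ 581.72907261 -154.94700979   78.10364374] [ 7.07155390e-01  3.44118961e-04  3.16163333e-04 -7.07058014e-01] 0.07802362541090807 [ 0.03594053 -0.15051581 -0.03274406]
```

View pics/c3.png

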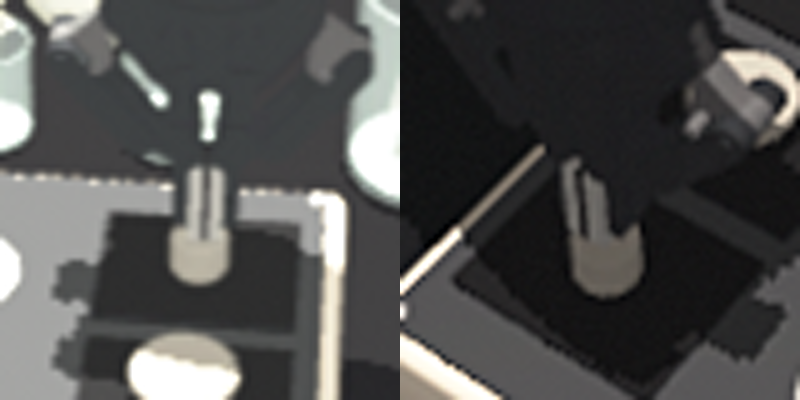

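>>> play_rows --deltas '[[[0, 0.004, 0], [0, 0, 0], 0], [[0, 0.007, 0], [0, 0, 0], 0], [[0, 0.009, 0], [0, 0, 0], 0], [[0, 0.01, 0], [0, 0, 0], 0], [[0, 0.01, 0], [0, 0, 0], 0]]'

```text
t: 2.98
ee_pos: [581.7, -155.0, 67.6]
ee_rot: [0.707, 0.0, 0.0, -0.707]
contact_force: [1.9, 0.3, 2.0]
opening: 0.1
```

Run:
```python
from h import *
for i in range(2):
    s=robot.observe()
    print(s['t'],s['ee_pos'].round(1),s['contact_force'].round(2)); imaging.read_camera('side')
```

```text
2.9833 [ 581.7 -155.    67.6] [1.86 0.25 2.01]
3.0333 [ 581.7 -155.    67.7] [1.82 0.84 1.96]
```

>>> play_rows --deltas '[[[0, 0.001, 0], [0, 0, 0], 0], [[0, 0.002, 0], [0, 0, 0], 0], [[0, 0.003, 0], [0, 0, 0], 0], [[0, 0.003, 0], [0, 0, 0], 0]]'

```text
t: 3.42
ee_pos: [581.8, -155.0, 66.0]
ee_rot: [0.707, 0.001, 0.001, -0.707]
contact_force: [-2.7, 0.5, 13.4]
opening: -0.3
```

The unlock key is bottomed: z is 66.0 and the force jumped to 13 N. Next I lift straight up and check that it springs back.

>>> play_rows --deltas '[[[0, -0.005, 0], [0, 0, 0], 0], [[0, -0.025, 0], [0, 0, 0], 0], [[0, -0.055, 0], [0, 0, 0], 0], [[0, -0.06, 0], [0, 0, 0], 0], [[0, -0.06, 0], [0, 0, 0], 0]]'

```text
t: 3.83
ee_pos: [582.2, -155.2, 126.5]
ee_rot: [0.707, 0.001, 0.001, -0.707]
contact_force: [-0.9, -0.7, -0.1]
opening: 0.2
```

Run:
```python
from h import *
import cv2
ims=[]
for c in ['side','scene','wrist']:
    s=robot.observe();d=imaging.read_camera(c)
    u={'side':(315,195),'scene':(325,220),'wrist':(340,130)}[c]; w=75 if c!='wrist' else 130
    ims.append(cv2.resize(d['color'][u[1]-w:u[1]+w,u[0]-w:u[0]+w],(400,400),interpolation=cv2.INTER_CUBIC))
    print(c,[(np.round(r['xy'],1),round(float(r['score']),2),at(c,d,r['xy'],s,72).round(1)) for r in finder.mark_of(c,'run_key')][:2])
s=robot.observe()
print(s['t'],s['ee_pos'],s['ee_rot'],s['opening'],s['contact_force'])
R=Ro.from_quat(s['ee_rot']).as_matrix()
print((R.T@(np.array([588.5,6,72])-s['ee_pos'])).round(1))
cv2.imwrite('pics/c4.png',cv2.resize(np.hstack(ims),(800,267)))
```

```text
side [(array([318.6, 234. ]), 0.61, array([592.1,   6.3]))]
scene [(array([345.5, 182. ]), 0.69, array([586.3,   2.1]))]
wrist []
4.1333 [ 580.29404046 -154.61213549  122.79185485] [-0.70689069  0.0009018   0.0009581   0.70732158] -0.0099228851906752 [0.40821756 0.86663746 0.7711545 ]
[  8.4  50.9 160.6]
```

View pics/c4.png

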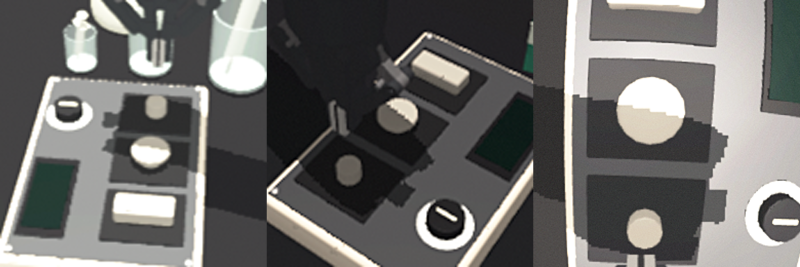

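The unlock key is back up, and the display shows no visible change. Next I move at height over the stop key to the run key.

>>> play_rows --deltas '[[[0.002, 0, 0.035], [0, 0, 0], 0], [[0.004, 0, 0.075], [0, 0, 0], 0], [[0.006, 0, 0.115], [0, 0, 0], 0], [[0.0075, 0, 0.15], [0, 0, 0], 0], [[0.0075, 0, 0.1605], [0, 0, 0], 0]]'

```text
t: 4.55
ee_pos: [588.1, 13.9, 123.5]
ee_rot: [-0.706, -0.002, 0.004, 0.708]
contact_force: [-0.3, 0.6, -0.4]
opening: 0.4
```

>>> play_rows --deltas '[[[0, 0.02, 0], [0, 0, 0], 0], [[0, 0.035, 0], [0, 0, 0], 0], [[0, 0.042, 0], [0, 0, 0], 0], [[0, 0.044, 0], [0, 0, 0], 0], [[0, 0.044, 0], [0, 0, 0], 0]]'

```text
t: 4.97
ee_pos: [588.2, 5.2, 79.5]
ee_rot: [0.707, -0.001, -0.0, -0.707]
contact_force: [-0.2, 0.2, 0.4]
opening: -0.3
```

Run:
```python
from h import *
import cv2
ims=[]
for c in ['side','scene']:
    s=robot.observe();d=imaging.read_camera(c);print(s['ee_pos'].round(1))
    u={'side':(322,215),'scene':(345,185)}[c]; w=50
    ims.append(cv2.resize(d['color'][u[1]-w:u[1]+w,u[0]-w:u[0]+w],(400,400),interpolation=cv2.INTER_CUBIC))
s=robot.observe()
print(s['t'],s['ee_pos'],s['ee_rot'],s['contact_force'])
cv2.imwrite('pics/c5.png',np.hstack(ims))
```

```text
[588.2   5.2  79.5]
[588.8   5.2  80.4]
5.0667 [589.1377714    5.26156066  80.93081784] [-7.07099718e-01 -4.60237421e-05 -4.90925554e-04  7.07113672e-01] [-0.5919886  -0.54068643  0.05981188]
```

View pics/c5.png

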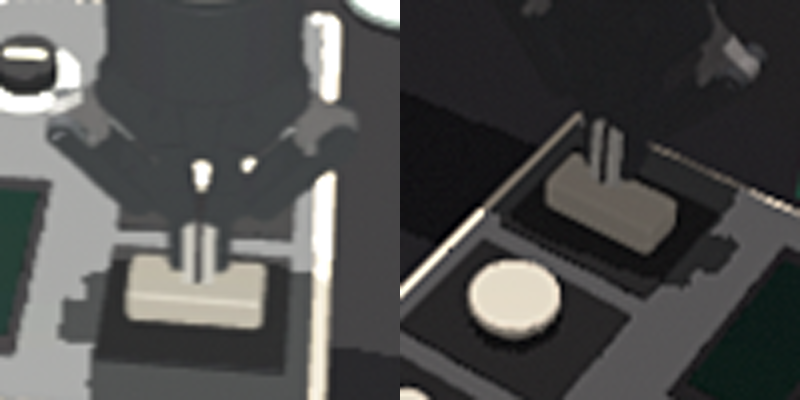

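The fingertips are centred on the bar, at side crop (200,275) and about 8 mm above it. Pressing now.

>>> play_rows --deltas '[[[0, 0.006, 0], [0, 0, 0], 0], [[0, 0.009, 0], [0, 0, 0], 0], [[0, 0.011, 0], [0, 0, 0], 0], [[0, 0.013, 0], [0, 0, 0], 0], [[0, 0.014, 0], [0, 0, 0], 0]]'

```text
t: 5.48
ee_pos: [589.3, 5.5, 67.2]
ee_rot: [-0.707, -0.0, -0.001, 0.707]
contact_force: [-1.4, 0.0, 8.0]
opening: 0.1
```

>>> play_rows --deltas '[[[0, 0.001, 0], [0, 0, 0], 0], [[0, 0.002, 0], [0, 0, 0], 0], [[0, 0.003, 0], [0, 0, 0], 0], [[0, 0.003, 0], [0, 0, 0], 0]]'

```text
t: 5.82
ee_pos: [589.3, 5.5, 64.7]
ee_rot: [-0.707, -0.001, -0.001, 0.707]
contact_force: [-3.0, 0.1, 11.8]
opening: 0.2
```

>>> play_rows --deltas '[[[0, 0.001, 0], [0, 0, 0], 0], [[0, 0.002, 0], [0, 0, 0], 0], [[0, 0.002, 0], [0, 0, 0], 0]]'

```text
t: 6.07
ee_pos: [589.4, 5.5, 64.0]
ee_rot: [-0.707, -0.001, -0.001, 0.707]
contact_force: [-7.8, -0.4, 21.0]
opening: 0.4
```

Run:
```python
from h import *
import cv2
d=imaging.read_camera('side')['color'];cv2.imwrite('pics/s6.png',d)
s=robot.observe()
print(s['t'],s['ee_pos'],s['contact_force'])
```

```text
6.1167 [589.43807931   5.47531052  64.01686388] [-7.61530561  0.09057052 20.43533389]
```

>>> play_rows --deltas '[[[0, -0.005, 0], [0, 0, 0], 0], [[0, -0.025, 0], [0, 0, 0], 0], [[0, -0.06, 0], [0, 0, 0], 0], [[0, -0.1, 0], [0, 0, 0], 0], [[0, -0.12, 0], [0, 0, 0], 0]]'

```text
t: 6.53
ee_pos: [590.0, 5.6, 186.0]
ee_rot: [-0.707, -0.002, -0.002, 0.707]
contact_force: [1.4, 0.3, 0.0]
opening: 0.3
```

>>> play_rows --deltas '[[[0, 0, 0], [0, 0, 0], 0], [[0, 0, 0], [0, 0, 0], 0], [[0, 0, 0], [0, 0, 0], 0]]'

```text
t: 6.78
ee_pos: [588.2, 5.6, 180.5]
ee_rot: [-0.707, 0.0, 0.0, 0.707]
contact_force: [0.1, 0.2, -0.6]
opening: -0.2
```

Run:
```python
from h import *
import cv2
a=imaging.read_camera('side')['color'];b=imaging.read_camera('scene')['color']
s=robot.observe()
print(s['t'],s['ee_pos'],s['contact_force'])
cv2.imwrite('pics/c7.png',np.hstack([cv2.resize(a[100:300,200:400],(400,400)),cv2.resize(b[140:390,170:420],(400,400))]))
```

```text
6.8833 [587.77633743   5.59399763 179.69149718] [-0.47718759 -0.25294001 -0.82412911]
```

View pics/c7.png

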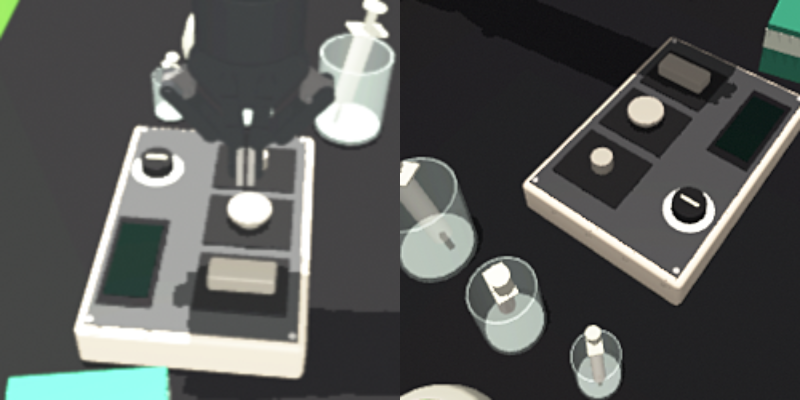

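The picture shows all three keys up, the beakers where they were, and the arm clear and touching nothing. Handing in.

```bash
python3 -c "
from plant import job
print(job.hand_in())"
```

```text
the job is handed in; nothing more can be done
None
```

I pressed the unlock key and then the run key, each to its bottom stop with closed fingers. I let both spring back and handed the job in at about 6.9 s.

- **Unlock key:** it went down 6 mm, with the tip at z = 66.0 mm. The force jumped to 13 N at the stop, well past the 2.3 N click.
- **Run key:** it went down 8 mm, with the tip at z = 64.0 mm. The force reached 21 N at the stop, well past the 9.4 N click.
- **Stop key and beaker:** I did not touch the stop key; the closed fingers passed about 50 mm above it. The middle beaker stayed standing where it was, and the arm never came near it.

The last pictures show all three keys up and the arm clear at z = 180 mm, with no contact force beyond the noise. I saw no change on the box's display after the unlock press or in the last picture, so depth and force are my only evidence that each key clicked.

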